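# Bring the tailstock centre up to the vase and lock it

### The arm

A 7-joint arm with a two-finger parallel gripper is mounted at the origin on the work surface. World frame = base frame: x ahead of the robot, y to its left, z up, the work surface at z = 0. Lengths are in m, angles in rad, forces in N, time in s.
With the tool pointing down it reaches from about 0.4 to 0.85 m from the base axis. Payload 4.5 kg.
Tool frame: the origin (TCP) lies midway between the tips of the shut fingers; the grasp point (between the pads) lies 19 mm behind it; z points along the fingers, y is the line along which they close (so a half turn about z gives the same grasp; the last joint's range is limited). The gripper opens to 88 mm and grips with 3 to 60 N. Pads are 18 mm wide; open, the fingers measure 123 mm over their backs; the gripper's body (75 mm by 187 mm) begins 45 mm behind the grasp point.
Start: joints at [-1.137, 0.689, -0.195, 1.565, 0.157, 0.902, -0.215], TCP at [0.243, 0.576, 0.239] pointing down, gripper open.
Joint ranges: [-3.01, 3.01], [-0.46, 2.08], [-1.47, 1.51], [0.13, 2.56], [-1, 4.14], [0.04, 2.09], [-2.66, 2.66]. Speed limits (rad/s): [2.57, 2.57, 3.14, 3.14, 3.14, 3.14, 3.14].

### API

Orientations are given as a unit quaternion [x, y, z, w].
In Python, from plant import r, eyes, finish_job gives the robot as it stands. The module is installed in compiled form; this text tells all that it offers.
- The arm moves only by the tool move_arm, never from a script. Its argument "motion" is a list of rows, each a list of 7 numbers: the shift along the tool's x, y, z in mm, then the turn, a rotation vector about the tool's x, y, z in degrees, then the closure, from 0 (fully open) to 1 (shut). A call has 1 to 5 rows; each row is the pose to reach, as a shift and turn from the pose commanded when the call began, along the tool's axes at that moment; what a row does not reach only later rows make up. A row lasts 1/8 s, in which the tool goes at most 62.5 mm and 10.7 degrees, less where a joint would pass 70% of its speed; a pose out of reach is approached as far as the arm can. A call with a gripper value outside its range is refused whole. The fingers move at their own pace and stop on an object; "newtons" is the grip in N (left out, the last holds). Time passes only in rows, so rows that repeat a pose let the fingers close. It gives the time, the measured TCP pose, the force, the opening and the grip force at its end, in the units of the state.
- r.get_state(): the state, without advancing time (a new reading comes with each control period).
- eyes.snapshot(name): name is "scene" or "top" or "wrist"; returns a dict with "frame" (400x640x3 uint8, red, green, blue), "z_map" (400x640 float32, m along the optical axis (not along the pixel's ray), 0 where there is no reading), "intrinsics" (3x3 intrinsics, pixels), "world_to_cam" (4x4, takes a point from world to camera coordinates). Camera axes: x right, y down, z forward; pixel columns grow to the right and rows downward; lengths in m; the calibration is good to about 2 mm. A picture is of the moment at which its call begins.
- finish_job(): hands the job in; it is judged then, once.
The state is a dict: "clock": time; "q": joint angles; "qd": joint speeds; "joint_torque": joint torques, N m; "tool_pos": TCP position; "eef_rot": TCP orientation; "contact_force": force on the tool from outside, world axes, zero at the start; "moment": the same for the moment, N m; "opening": opening from 0.0 (shut) to 1.0 (fully open); "finger_force": force on a finger pad.
Only numpy, scipy, OpenCV 4.12 (cv2) and the standard library are available. Lean on these libraries where they do the work, as an engineer would, in place of code of your own. Each camera call takes 0.05 s, during which the arm holds its last target. There are 200 camera calls.

### The job

Wind the lathe's tailstock handwheel clockwise until the red pointer on top of the tailstock lines up with the green mark beside its scale, taking care not to run on well past the mark (half a turn too far would split the vase's mouth). Then swing the orange-knobbed locking lever on the tailstock fully over, towards the robot, let go, and leave the other things on the bench as they are.

Things in the scene. Friction and masses are not known exactly. Their poses are not given: they have to be found in the camera images.
- lathe: Blue bench wood lathe, fixed, 0.74 m long. Origin on the bench below the spindle axis, at the tailstock's front face. y runs level along the bed to the headstock, x level across the bed (roughly away from the robot), z up. Spindle axis at z = 190 mm. Tailstock head 90 mm wide (x), y = -140 to 0 mm, flat top at z = 225 mm. Handwheel at its -y end, outer face at y = -173 mm.
- crank_grip (a point): Centre of the handwheel's black crank handle: a freely spinning round sleeve, 22 mm thick, 80 mm long, parallel to the lathe's y. This point is 62 mm out from the wheel's face, 29 mm from the sleeve's free end; grip it here from above, closing along lathe x, and carry it round whole circles with the tool kept pointing down. Turning needs about 4 N.
- wheel_hub (a point): Point on the handwheel's axis level (along y) with crank_grip: centre of the circle, 38 mm in radius, that crank_grip follows in the lathe's x-z plane. The steel handwheel is 104 mm across, its hub boss 32 mm across and 9 mm proud of the wheel's face.
- crank (a joint): Handwheel angle, rad, several turns; 0: handle straight above the hub. Grows clockwise seen from the handle's end (top, then lathe +x, then bottom): crank_grip = wheel_hub + 38 mm * (sin along lathe x, cos along z). One turn clockwise moves quill, cone and pointer 8 mm along lathe +y (to the vase); counter-clockwise moves them back. Stays where it is left.
- pointer (a point): Tip of the red pointer, 2.5 mm wide (along y), that sticks out of the slot in the tailstock's top over the white scale (ticks every 5 mm) and moves with the quill along the lathe's y axis; 4 to 9 mm above the tailstock's top.
- mark_center (a point): Centre of the green mark, 4 mm wide (along y) and 14 mm long (along x), lying on the outer (+x) edge of the white scale on the tailstock's top, on the vase's side of the pointer at the start. Its axes are parallel to the lathe's. The pointer is on the mark when both have the same lathe y.
- lock_lever (a joint): Locking lever angle, rad. Near 0 (0 to 0.25 at the start) is free: the arm points along the lathe's -y. It grows as the arm swings clockwise seen from above, to -x (towards the robot); the stop, fully locked, is at 1.4. Needs about 3 N at the knob and stays where it is left.
- lever_knob (a point): Centre of the lever's upright round orange knob, 20 mm thick, 40 mm high (its top is 18 mm above this point, its foot 22 mm below), 275 mm above the bench, 80 mm from the lever's vertical pivot. lever_knob = lever_pivot + 80 mm * (-sin(angle) along lathe x, -cos(angle) along lathe y).
- lever_pivot (a point): Point on the lever's vertical pivot axis, level with lever_knob; at lathe x = -27, y = -30 mm.
- cone_tip (a point): Tip of the steel cone (live centre) on the quill, which enters the vase's mouth.
- gouge: turning gouge with wooden handle lying in front of the lathe, about 280 mm long; bystander
- dust_brush: bench brush lying on the right; bystander
- mallet: hammer lying on the right; bystander
- burl_bowl: dark wooden bowl, 130 mm across, 50 mm high, on the right at the back; bystander
- turned_foot: small turned wooden foot, 68 mm across, 75 mm high, standing in front of the lathe; bystander
- chuck_key: steel T-shaped chuck key lying right of the handwheel; bystander

How it is judged:
By the outcome, as a careful person would: the job done as asked, in the order asked, and still so for the second after the job is handed in, with the robot touching nothing.
It also fails if it takes over 72 s, if anything falls off the work surface, if the arm or the gripper's body presses on something with over 40 N, if the wrist force passes 120 N, or if a joint passes its speed limit or range.

## Working session

There is one attempt and no reset: what is moved stays moved. The work goes in short steps, Python scripts to look and compute and a tool call to move; the robot and the scene stay as the last step left them, time stands still between calls to the robot, and variables do not carry over. Pictures are saved under pics/ and viewed, at most 10 in all, crops included, and the job is handed in when it is done.

Besides the shell and the picture viewer there is one more tool, called after "Emit:" by a JSON object that holds its "op" and its "data", one argument or row to a line. move_arm: Moves the arm, as the interface text tells. Its arguments: {"type":"object","properties":{"motion":{"type":"array","items":{"type":"array","items":{"type":"number"}}},"newtons":{"type":"number"}},"required":["motion"]}

```bash
mkdir -p pics
cat > h.py <<'E'
import numpy as np, cv2
from plant import r, eyes, finish_job
from scipy.spatial.transform import Rotation as R
def snap(n,f=None):
    s=eyes.snapshot(n)
    if f: cv2.imwrite('pics/'+f,s['frame'][:,:,::-1])
    return s
def cloud(s):
    K=s['intrinsics'];z=s['z_map'];v,u=np.mgrid[:z.shape[0],:z.shape[1]]
    c=np.stack([(u-K[0,2])/K[0,0]*z,(v-K[1,2])/K[1,1]*z,z],-1)
    T=np.linalg.inv(s['world_to_cam']);return c@T[:3,:3].T+T[:3,3]
def proj(s,p):
    c=s['world_to_cam'][:3,:3]@p+s['world_to_cam'][:3,3];q=s['intrinsics']@c;return q[:2]/q[2]
E
python3 - <<'E'
from h import *
st=r.get_state();print(st)
np.set_printoptions(precision=3,suppress=True)
for n in('scene','top','wrist'):
    s=snap(n,n+'0.png');print(n,s['intrinsics'][0],np.linalg.inv(s['world_to_cam']))
    np.savez('pics/'+n+'0.npz',c=cloud(s),f=s['frame'])
E
```

```text
{'clock': 0.0, 'q': array([-1.13724321,  0.68999053, -0.19450154,  1.56632672,  0.15729346,
        0.90249828, -0.21510008]), 'qd': array([-1.36867047e-04,  2.84850947e-04,  1.30774433e-03, -2.94148007e-04,
       -3.75653425e-05, -9.29304432e-04,  4.22224180e-05]), 'joint_torque': array([ 7.20113912e-04, -5.27564800e+01, -1.26696814e+00, -1.53435785e+01,
       -5.27037133e-02,  6.48902016e-03,  1.68454603e-04]), 'tool_pos': array([0.24305101, 0.57512517, 0.23791024]), 'eef_rot': array([ 1.98514679e-01,  9.80097486e-01, -9.09092249e-04, -1.15533586e-04]), 'contact_force': array([-0.43133333, -0.11869768,  0.21469285]), 'moment': array([ 0.00233554, -0.03005722,  0.04122286]), 'finger_force': 0.0, 'opening': 0.99876596420282}
scene [424.077   0.    319.848] [[-0.74   0.397 -0.544  1.124]
 [ 0.673  0.442 -0.593  0.607]
 [ 0.005 -0.804 -0.594  0.882]
 [ 0.     0.     0.     1.   ]]
top [513.383   0.    320.498] [[-0.005 -0.996  0.092  0.362]
 [-1.     0.006  0.01  -0.086]
 [-0.011 -0.092 -0.996  1.602]
 [ 0.     0.     0.     1.   ]]
wrist [275.706   0.    318.49 ] [[ 0.389  0.886  0.254  0.177]
 [ 0.921 -0.373 -0.11   0.603]
 [-0.002  0.277 -0.961  0.384]
 [ 0.     0.     0.     1.   ]]
```

View pics/top0.png

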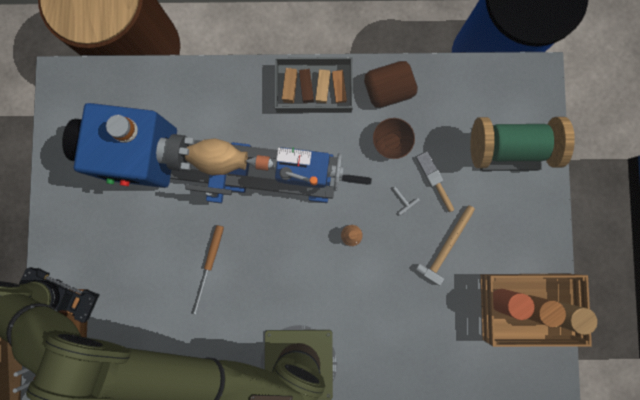

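View pics/scene0.png

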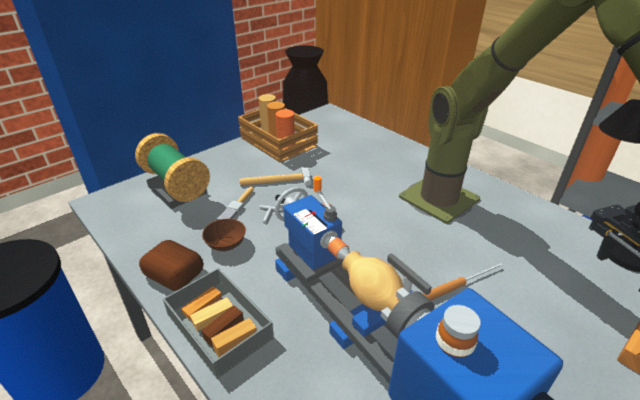

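The top view shows the tailstock around (305,165), the black handle at (342–371,178), the orange knob at (313,181) and the white scale at (295,157). The scene view confirms this layout, with the lathe's y axis roughly along world +y.

Run:
```python
from h import *
np.set_printoptions(precision=4,suppress=True)
d=np.load('pics/top0.npz');c,f=d['c'],d['f']
sub=(slice(125,215),slice(240,385))
P=c[sub].reshape(-1,3);F=f[sub].reshape(-1,3).astype(int)
hsv=cv2.cvtColor(f[sub].copy(),cv2.COLOR_RGB2HSV).reshape(-1,3)
def show(n,m):
    p=P[m];print(n,m.sum(),p.mean(0) if m.any() else'',np.median(p,0), p.min(0),p.max(0))
top=(P[:,2]>.217)&(P[:,2]<.232)&(P[:,1]<.1)&(P[:,1]>-.12);show('top',top)
rc=cv2.minAreaRect((P[top][:,:2]*1000).astype(np.float32));print(rc,cv2.boxPoints(rc))
show('orange',(hsv[:,0]<15)&(hsv[:,1]>180)&(hsv[:,2]>120)&(P[:,2]>.24))
show('green',(hsv[:,0]>45)&(hsv[:,0]<80)&(hsv[:,1]>100))
show('red',((hsv[:,0]<5)|(hsv[:,0]>172))&(hsv[:,1]>140)&(hsv[:,2]>100))
blk=(F.max(1)<60)&(P[:,2]>.1)&(P[:,1]<-.1);show('black',blk)
show('white',(F.min(1)>180)&(P[:,2]>.2)&(P[:,2]<.24))
im=cv2.resize(f[125:215,240:385][:,:,::-1],None,fx=5.5,fy=5.5,interpolation=cv2.INTER_CUBIC);cv2.imwrite('pics/top_c.png',im)
```

```text
top 1433 [ 0.5795 -0.0262  0.2242] [ 0.5817 -0.0275  0.2241] [ 0.5194 -0.1199  0.217 ] [0.6286 0.0512 0.232 ]
((574.59619140625, -37.21851348876953), (175.888916015625, 91.77679443359375), 82.15607452392578) [[ 517.1349 -118.0775]
 [ 608.053  -130.6027]
 [ 632.0575   43.6405]
 [ 541.1394   56.1657]]
  return _methods._mean(a, axis=axis, dtype=dtype,
  ret = um.true_divide(
Traceback (most recent call last):
ValueError: zero-size array to reduction operation minimum which has no identity
```

```bash
python3 - <<'E' 2>/dev/null
from h import *
np.set_printoptions(precision=4,suppress=True)
d=np.load('pics/top0.npz');c,f=d['c'],d['f']
sub=(slice(125,215),slice(240,385))
P=c[sub].reshape(-1,3);F=f[sub].reshape(-1,3).astype(int)
hsv=cv2.cvtColor(f[sub].copy(),cv2.COLOR_RGB2HSV).reshape(-1,3)
def show(n,m):
    p=P[m];print(n,m.sum(),*( (p.mean(0),p.min(0),p.max(0)) if m.any() else ()))
blue=(hsv[:,0]>100)&(hsv[:,0]<125)&(hsv[:,1]>120)
top=(P[:,2]>.217)&(P[:,2]<.232)&(blue|(F.min(1)>180))&(P[:,1]>-.11);show('top',top)
rc=cv2.minAreaRect((P[top][:,:2]*1000).astype(np.float32));print(rc,cv2.boxPoints(rc))
show('orange',(hsv[:,0]<18)&(hsv[:,1]>150)&(P[:,2]>.24))
show('green',(hsv[:,0]>40)&(hsv[:,0]<85)&(hsv[:,1]>60))
show('red',((hsv[:,0]<5)|(hsv[:,0]>172))&(hsv[:,1]>120)&(P[:,2]>.21))
blk=(F.max(1)<70)&(P[:,2]>.1)&(P[:,1]<-.1);show('black',blk)
p=P[blk];p=p[p[:,2]>p[:,2].max()-.03];print(cv2.fitLine(p[:,:2].astype(np.float32),cv2.DIST_HUBER,0,.01,.01).T)
w=(P[:,2]>.05)&(P[:,1]<-.125);show('w',w)
for y in np.arange(-.21,-.09,.01):
    m=(abs(P[:,1]-y)<.005)&(P[:,2]>.1)
    if m.any(): print(y.round(3),m.sum(),P[m].min(0)[[0,2]],P[m].max(0)[[0,2]],np.median(P[m],0))
im=cv2.resize(f[125:215,240:385][:,:,::-1],None,fx=5.5,fy=5.5,interpolation=cv2.INTER_CUBIC);cv2.imwrite('pics/top_c.png',im)
E
```

```text
top 991 [ 0.5804 -0.0322  0.2241] [ 0.5257 -0.093   0.2172] [0.6248 0.0485 0.2313]
((574.9077758789062, -21.14208984375), (139.1826171875, 85.84014892578125), 83.22528839111328) [[524.0779 -85.1844]
 [609.3188 -95.3106]
 [625.7376  42.9002]
 [540.4968  53.0264]]
orange 39 [ 0.5276 -0.054   0.291 ] [ 0.52   -0.0614  0.2852] [ 0.5362 -0.0458  0.2974]
green 9 [0.6207 0.0032 0.2263] [0.6152 0.0018 0.2208] [0.6263 0.0049 0.2293]
red 5 [ 0.5783 -0.011   0.2266] [ 0.5764 -0.0138  0.2178] [ 0.5796 -0.0086  0.2329]
black 192 [ 0.5465 -0.1724  0.1607] [ 0.5345 -0.2121  0.1517] [ 0.5589 -0.1324  0.169 ]
[[ 0.1278  0.9918  0.5465 -0.1724]]
w 288 [ 0.5602 -0.1706  0.1592] [ 0.5324 -0.2647  0.05  ] [ 0.7239 -0.1251  0.2348]
-0.21 22 [0.5328 0.1539] [0.5522 0.1661] [ 0.5429 -0.2085  0.161 ]
-0.2 25 [0.5324 0.1515] [0.5529 0.1647] [ 0.5434 -0.2002  0.16  ]
-0.19 29 [0.5353 0.1535] [0.5558 0.1688] [ 0.5435 -0.1891  0.1614]
-0.18 26 [0.5355 0.152 ] [0.5556 0.165 ] [ 0.5447 -0.1803  0.1594]
-0.17 28 [0.5379 0.1552] [0.5588 0.169 ] [ 0.546  -0.1693  0.1623]
-0.16 29 [0.5379 0.1516] [0.5582 0.165 ] [ 0.5469 -0.1605  0.1599]
-0.15 25 [0.5391 0.1532] [0.5589 0.1662] [ 0.5495 -0.1495  0.1609]
-0.14 27 [0.5417 0.1514] [0.5588 0.168 ] [ 0.5498 -0.1409  0.1591]
-0.13 55 [0.5439 0.1503] [0.6135 0.2348] [ 0.5632 -0.1284  0.2036]
-0.12 98 [0.5146 0.153 ] [0.612  0.2455] [ 0.5663 -0.1195  0.2356]
-0.11 89 [0.5116 0.1864] [0.5829 0.2465] [ 0.548  -0.1113  0.2167]
-0.1 50 [0.5484 0.1844] [0.5816 0.2124] [ 0.5639 -0.101   0.2023]
```

View pics/top_c.png

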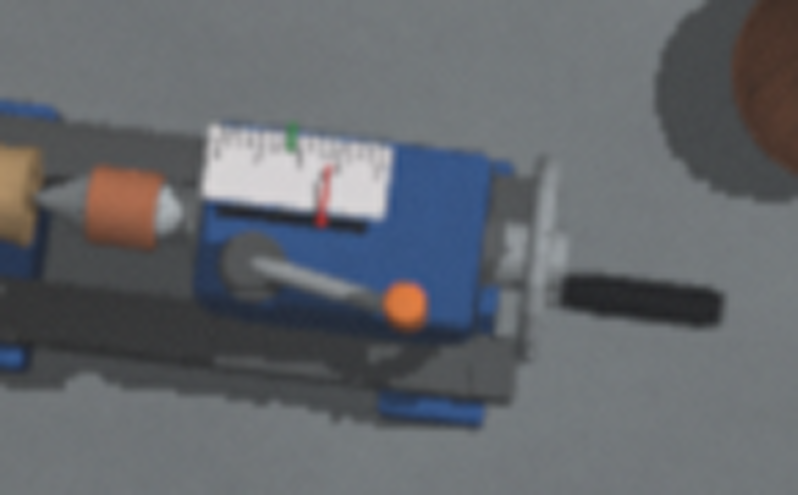

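Working estimate of the layout:

| Item | Estimate |
|---|---|
| Lathe yaw | about -7° |
| Lathe origin | (0.583, 0.048) |
| Crank angle | about 195° (handle near the bottom) |
| Lever angle | about 0.2 rad, consistent with the given geometry |
| Pointer to mark | about 18–19 mm |

In the crop, the pointer is at (325,195) and the green mark at (292,137). Next I move over the tailstock for a close look.

Emit:
{"op": "move_arm", "data": {
  "motion": [
    [0,0,-60,0,0,0,0],
    [0,0,-120,0,0,0,0],
    [0,0,-160,0,0,0,0],
    [-32,-24,-160,0,0,0,0],
    [-80,-60,-160,0,0,0,0]
  ]
}}

```text
clock: 0.78
tool_pos: [0.2929, 0.4896, 0.3987]
eef_rot: [0.197, 0.98, 0.001, -0.0]
contact_force: [0.6, -0.4, -0.5]
opening: 0.999
finger_force: 0.0
```

Emit:
{"op": "move_arm", "data": {
  "motion": [
    [-48,-36,0,0,0,0,0],
    [-95,-72,0,0,0,0,0],
    [-143,-108,0,0,0,0,0],
    [-191,-145,0,0,0,0,0],
    [-239,-181,0,0,0,0,0]
  ]
}}

```text
clock: 1.4
tool_pos: [0.4439, 0.2276, 0.3987]
eef_rot: [0.199, 0.98, -0.0, 0.0]
contact_force: [0.6, 0.1, -0.1]
opening: 1.0
finger_force: 0.0
```

Emit:
{"op": "move_arm", "data": {
  "motion": [
    [-48,-36,0,0,0,10,0],
    [-95,-72,0,0,0,20,0],
    [-143,-108,0,0,0,30,0],
    [-191,-145,20,0,0,40,0],
    [-240,-183,50,0,0,50,0]
  ]
}}

```text
clock: 2.02
tool_pos: [0.5909, -0.0282, 0.352]
eef_rot: [0.596, 0.803, 0.001, 0.001]
contact_force: [0.5, -0.0, -1.0]
opening: 1.003
finger_force: 0.0
```

Emit:
{"op": "move_arm", "data": {
  "motion": [
    [0,0,0,0,0,10,0],
    [0,0,0,0,0,20,0],
    [0,0,0,0,0,24,0],
    [0,0,0,0,0,24,0]
  ]
}}

```text
clock: 2.52
tool_pos: [0.5895, -0.0262, 0.3517]
eef_rot: [0.748, 0.664, -0.0, -0.0]
contact_force: [0.9, 0.8, -0.4]
opening: 1.003
finger_force: 0.0
```

```bash
python3 - <<'E' 2>/dev/null
from h import *
np.set_printoptions(precision=4,suppress=True)
st=r.get_state();print(st['clock'],st['tool_pos'],R.from_quat(st['eef_rot']).as_matrix(),st['contact_force'],st['q'])
s=snap('wrist','w1.png');c=cloud(s);np.savez('pics/w1.npz',c=c,f=s['frame'],K=s['intrinsics'],T=s['world_to_cam']);print(np.linalg.inv(s['world_to_cam']))
E
```

```text
2.525 [ 0.5895 -0.0262  0.3517] [[ 0.1192  0.9929 -0.0009]
 [ 0.9929 -0.1192 -0.0001]
 [-0.0002 -0.0008 -1.    ]] [ 0.8501  0.7807 -0.4271] [-0.1712  0.5333  0.2372  1.528  -0.1345  1.0971 -0.0236]
[[ 0.9929 -0.1135 -0.0351  0.5982]
 [-0.1188 -0.9537 -0.2764  0.0446]
 [-0.0021  0.2786 -0.9604  0.4982]
 [ 0.      0.      0.      1.    ]]
```

View pics/w1.png

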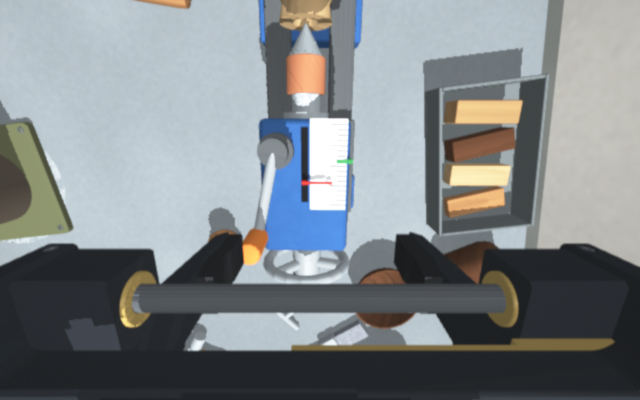

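The wrist view shows the pointer at (317,183), the green mark at (345,161), the tailstock top spanning (261–350, 118–248) and the knob at (255,246).

```bash
cat >> h.py <<'E'
def ray(s,uv,z):
    T=np.linalg.inv(s['world_to_cam']);d=T[:3,:3]@np.linalg.inv(s['intrinsics'])@[uv[0],uv[1],1.];return T[:3,3]+d*(z-T[2,3])/d[2]
YAW=np.radians(6.9)
LX=np.array([np.cos(YAW),-np.sin(YAW),0]);LY=np.array([np.sin(YAW),np.cos(YAW),0]);O=np.array([.5834,.0484,0])
def lat(p): return np.array([(p-O)@LX,(p-O)@LY,p[2]])*1000
def world(x,y,z): return O+(x*LX+y*LY)/1000+[0,0,z/1000]
def marks(s):
    f=s['frame'];h=cv2.cvtColor(f,cv2.COLOR_RGB2HSV).astype(int);H,S,V=h[...,0],h[...,1],h[...,2]
    out={}
    m0=np.zeros(H.shape,bool)
    for q in [(0,0)]: pass
    for n,m,z in(('red',((H<6)|(H>172))&(S>130),.2315),('green',(H>45)&(H<85)&(S>90),.2255)):
        k,l,st,ce=cv2.connectedComponentsWithStats(m.astype(np.uint8));best=None
        for i in range(1,k):
            p=ray(s,ce[i],z);L=lat(p)
            if st[i,4]>=6 and -20<L[0]<60 and -105<L[1]<5: out.setdefault(n,[]).append((st[i].tolist(),L.round(1)))
    return out
E
python3 - <<'E'
from h import *
np.set_printoptions(precision=4,suppress=True)
d=np.load('pics/w1.npz');s=dict(frame=d['f'],intrinsics=d['K'],world_to_cam=d['T']);c=d['c']
print(marks(s))
h=cv2.cvtColor(d['f'],cv2.COLOR_RGB2HSV).astype(int);H,S,V=h[...,0],h[...,1],h[...,2]
F=d['f'].astype(int)
top=(abs(c[...,2]-.225)<.006)&(((H>100)&(H<125)&(S>120))|(F.min(2)>170));top[255:]=0;top[:,:240]=0;top[:,370:]=0
v,u=np.where(top)
P=np.array([ray(s,(a,b),.225) for a,b in zip(u,v)])
rc=cv2.minAreaRect((P[:,:2]*1000).astype(np.float32));print(rc,cv2.boxPoints(rc))
# right edge line: max u per row, rows 125-240
e=np.array([ray(s,(u[v==b].max(),b),.225)[:2] for b in range(122,240)]);print(cv2.fitLine((e*1000).astype(np.float32),cv2.DIST_HUBER,0,.01,.01).T)
e=np.array([ray(s,(u[v==b].min(),b),.225)[:2] for b in range(170,230)]);print(cv2.fitLine((e*1000).astype(np.float32),cv2.DIST_HUBER,0,.01,.01).T)
o=(H>5)&(H<16)&(S>180)&(V>120);o[:225]=0;o[265:]=0;o[:,:240]=0;o[:,270:]=0
v,u=np.where(o&(c[...,2]>.285));print(len(u),c[v,u].mean(0),lat(c[v,u].mean(0)))
E
```

```text
{'red': [([302, 179, 9, 7, 41], array([  1.3, -61.2, 231.5]))], 'green': [([337, 159, 16, 5, 56], array([ 41.4, -41.1, 225.5]))]}
((576.3167724609375, -19.968490600585938), (136.77061462402344, 86.69050598144531), 83.10126495361328) [[525.0712 -82.6523]
 [611.1341 -93.0651]
 [627.5623  42.7153]
 [541.4995  53.1281]]
[[  0.1278   0.9918 617.0627 -35.3659]]
[[  0.333    0.9429 538.2152 -31.6245]]
96 [ 0.5339 -0.045   0.2938] [-37.9629 -98.6423 293.8483]
```

```bash
cat >> h.py <<'E'
def bar(s,n=0):
    "pointer & mark lathe y by weighted row centroid per column, searched near expected lathe position"
    f=s['frame'].astype(float);res={}
    for name,z,xs,y0,y1 in(('red',.2315,(8,12,16,20,24,28),-75,-30),('green',.2255,(38,40,42,44),-50,-32)):
        o=[]
        for x in xs:
            ys=np.arange(y0,y1,.25);uv=np.array([proj(s,world(x,y,z*1000)) for y in ys])
            p=cv2.remap(f.astype(np.float32),uv[:,0:1].astype(np.float32),uv[:,1:2].astype(np.float32),cv2.INTER_LINEAR)[:,0]
            w=(p[:,0]-np.maximum(p[:,1],p[:,2])) if name=='red' else p[:,1]-np.maximum(p[:,0],p[:,2])
            w=np.clip(w-25,0,None);o.append((x,round(float((w*ys).sum()/max(w.sum(),1e-6)),2),int(w.max())))
        res[name]=o
    return res
E
python3 - <<'E'
from h import *
d=np.load('pics/w1.npz');s=dict(frame=d['f'],intrinsics=d['K'],world_to_cam=d['T'])
print(bar(s)); 
for z in (.229,.234): print(lat(ray(s,(320,183),z)))
print(lat(np.linalg.inv(d['T'])[:3,3]))
E
```

```text
{'red': [(8, -61.45, 93), (12, -61.49, 83), (16, -61.5, 80), (20, -61.49, 80), (24, -61.59, 96), (28, 0.0, 0)], 'green': [(38, -41.1, 60), (40, -41.0, 60), (42, -41.03, 61), (44, -41.12, 63)]}
[ 16.18363896 -62.60602596 229.        ]
[ 16.16457404 -61.47912639 234.        ]
[ 15.15734934  -1.94355529 498.15650808]
```

The pointer reads y = -61.5 and the mark y = -41.05, so the gap is about 20.4 mm, or 2.55 turns. Next I go to the handle.

Emit:
{"op": "move_arm", "data": {
  "motion": [
    [-55,-9,0,0,0,0,0],
    [-110,-17,0,0,0,0,0],
    [-162,-25,0,0,0,0,0],
    [-162,-25,50,0,0,0,0],
    [-162,-25,80,0,0,0,0]
  ]
}}

```text
clock: 3.2
tool_pos: [0.5444, -0.1847, 0.2704]
eef_rot: [0.749, 0.663, -0.0, -0.001]
contact_force: [0.9, 0.3, 0.8]
opening: 0.999
finger_force: 0.0
```

```bash
python3 - <<'E' 2>/dev/null
from h import *
np.set_printoptions(precision=4,suppress=True)
st=r.get_state();print(st['clock'],st['tool_pos'],lat(st['tool_pos']),st['contact_force'])
s=snap('wrist','w2.png');c=cloud(s)
b=(s['frame'].max(2)<70)&(c[...,2]>.13)&(c[...,2]<.18)&(c[...,1]<-.13)
P=c[b];L=np.array([lat(p) for p in P]);print(len(L),L.mean(0),L.min(0),L.max(0))
for y in range(-265,-170,10):
    m=abs(L[:,1]-y)<5
    if m.any(): print(y,m.sum(),np.percentile(L[m,0],[2,50,98]),L[m,2].max())
E
```

```text
3.2 [ 0.5444 -0.1847  0.2704] [ -10.7233 -236.116   270.4232] [0.9053 0.3283 0.8215]
1530 [ -10.6918 -223.4042  162.5903] [ -20.2905 -264.6522  156.7366] [  -1.0632 -185.1826  166.1041]
-265 57 [-18.4487 -11.6009  -3.6701] 164.6169958115485
-255 170 [-19.5116 -10.6242  -1.7681] 165.20750375898658
-245 192 [-19.4334 -10.6276  -1.8214] 166.104147189728
-235 191 [-19.3506 -10.6343  -1.924 ] 165.94164122369008
-225 200 [-20.2544 -10.6415  -2.0442] 165.81813141688363
-215 223 [-20.1622 -10.6444  -1.1201] 165.81883554725886
-205 224 [-20.0571 -10.6499  -1.2423] 166.04261354955852
-195 209 [-19.0367 -10.6535  -2.2978] 165.2860805893734
-185 64 [-18.0702 -11.5714  -2.3355] 164.06733037596516
```

View pics/w2.png

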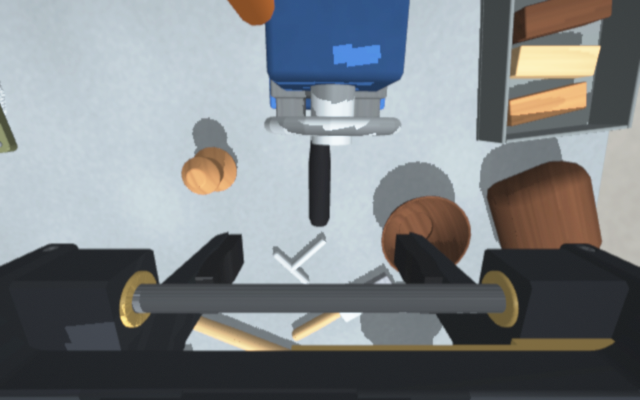

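The wrist view shows the handle at (319,140–225) lying straight along the tool, and the wheel centre at (333,125). That puts the hub at x ≈ +1.2 mm and the crank at about 198°. Next I descend and grip.

Emit:
{"op": "move_arm", "data": {
  "motion": [
    [0,0,50,0,0,0,0],
    [0,0,100,0,0,0,0],
    [0,0,135,0,0,0,0],
    [0,0,135,0,0,0,0.4],
    [0,0,135,0,0,0,1]
  ],
  "newtons": 25
}}

```text
clock: 3.88
tool_pos: [0.5467, -0.1846, 0.1387]
eef_rot: [0.748, 0.663, 0.001, 0.001]
contact_force: [-0.7, -0.8, -1.0]
opening: 0.795
finger_force: 0.0
```

Emit:
{"op": "move_arm", "data": {
  "motion": [
    [0,0,0,0,0,0,1],
    [0,0,0,0,0,0,1],
    [0,0,0,0,0,0,1],
    [0,0,0,0,0,0,1]
  ]
}}

```text
clock: 4.38
tool_pos: [0.5455, -0.1842, 0.1373]
eef_rot: [0.748, 0.663, 0.0, 0.0]
contact_force: [-0.2, -0.4, -0.1]
opening: 0.345
finger_force: 0.0
```

```bash
python3 - <<'E' 2>/dev/null
from h import *
np.set_printoptions(precision=4,suppress=True)
st=r.get_state();print(st['clock'],st['tool_pos'],lat(st['tool_pos']),st['contact_force'],st['opening']*88,st['finger_force'])
for n in('top','scene'): print(n,bar(snap(n)))
# circle rows, 15 deg steps, tool y=lathe x, tool z=down; 5 per call, rel. to call start
a0=198
P=lambda a:np.array([38*np.sin(np.radians(a)),-38*np.cos(np.radians(a))])
for k in range(12):
    print(a0+75*k,[ (P(a0+75*k+15*j)-P(a0+75*k)).round(1).tolist() for j in range(1,6)])
E
```

```text
4.375 [ 0.5455 -0.1842  0.1373] [  -9.6554 -235.4247  137.2511] [-0.1868 -0.3966 -0.0877] 30.331419614184522 0.0
top {'red': [(8, -60.07, 12), (12, -60.67, 25), (16, -60.64, 37), (20, -60.76, 32), (24, -60.55, 41), (28, -60.79, 21)], 'green': [(38, -40.49, 6), (40, -40.47, 6), (42, -40.48, 5), (44, -40.66, 5)]}
scene {'red': [(8, -61.54, 72), (12, -62.84, 56), (16, -62.14, 55), (20, -61.42, 79), (24, -61.23, 52), (28, -60.31, 28)], 'green': [(38, -41.3, 33), (40, -41.59, 42), (42, -41.96, 30), (44, -41.36, 20)]}
198 [[-9.0, -4.3], [-16.5, -10.7], [-22.1, -18.9], [-25.4, -28.2], [-26.2, -38.1]]
273 [[1.8, -9.8], [6.1, -18.7], [12.5, -26.3], [20.7, -31.9], [30.0, -35.2]]
348 [[9.9, -0.8], [19.6, 1.0], [28.6, 5.3], [36.1, 11.7], [41.8, 19.9]]
423 [[3.3, 9.4], [4.1, 19.2], [2.3, 29.0], [-2.0, 37.9], [-8.4, 45.5]]
498 [[-8.2, 5.6], [-17.5, 8.9], [-27.4, 9.7], [-37.2, 7.9], [-46.1, 3.6]]
573 [[-7.5, -6.4], [-13.2, -14.6], [-16.5, -24.0], [-17.3, -33.9], [-15.4, -43.6]]
648 [[4.3, -9.0], [10.7, -16.5], [18.9, -22.1], [28.2, -25.4], [38.1, -26.2]]
723 [[9.8, 1.8], [18.7, 6.1], [26.3, 12.5], [31.9, 20.7], [35.2, 30.0]]
798 [[0.8, 9.9], [-1.0, 19.6], [-5.3, 28.6], [-11.7, 36.1], [-19.9, 41.8]]
873 [[-9.4, 3.3], [-19.2, 4.1], [-29.0, 2.3], [-37.9, -2.0], [-45.5, -8.4]]
948 [[-5.6, -8.2], [-8.9, -17.5], [-9.7, -27.4], [-7.9, -37.2], [-3.6, -46.1]]
1023 [[6.4, -7.5], [14.6, -13.2], [24.0, -16.5], [33.9, -17.3], [43.6, -15.4]]
```

Emit:
{"op": "move_arm", "data": {
  "motion": [
    [0,0,0,0,0,0,1],
    [0,0,0,0,0,0,1],
    [0,0,0,0,0,0,1]
  ]
}}

```text
clock: 4.85
tool_pos: [0.5452, -0.1841, 0.137]
eef_rot: [0.748, 0.663, -0.0, -0.0]
contact_force: [-0.9, -0.1, 0.8]
opening: 0.242
finger_force: 25.0
```

Emit:
{"op": "move_arm", "data": {
  "motion": [
    [0,-9,-4.3,0,0,0,1],
    [0,-16.5,-10.7,0,0,0,1],
    [0,-22.1,-18.9,0,0,0,1],
    [0,-25.4,-28.2,0,0,0,1],
    [0,-26.2,-38.1,0,0,0,1]
  ]
}}

```text
clock: 5.48
tool_pos: [0.5167, -0.1804, 0.1754]
eef_rot: [0.749, 0.663, -0.001, -0.002]
contact_force: [-4.6, 0.5, -4.6]
opening: 0.241
finger_force: 25.0
```

```bash
cat > st.py <<'E'
from h import *
np.set_printoptions(precision=4,suppress=True)
st=r.get_state();L=lat(st['tool_pos']);print(st['clock'],L,st['contact_force'],st['opening']*88,st['finger_force'])
dx,dz=L[0]-1.2,L[2]+19-190;print('ang',np.degrees(np.arctan2(dx,dz))%360,'rad',np.hypot(dx,dz))
for n in('top','scene'): print(n,{k:np.mean([b for a,b,m in v[1:-1]]) for k,v in bar(snap(n)).items()})
E
python3 st.py
```

```text
5.475 [ -38.7062 -235.1855  175.4264] [-4.5619  0.5221 -4.5685] 21.19315712458983 24.979752078652382
ang 276.3294086914577 rad 40.150891104434535
top {'red': np.float64(-58.682500000000005), 'green': np.float64(-40.43)}
scene {'red': np.float64(-59.894999999999996), 'green': np.float64(-41.765)}
```

Emit:
{"op": "move_arm", "data": {
  "motion": [
    [0,1.8,-9.8,0,0,0,1],
    [0,6.1,-18.7,0,0,0,1],
    [0,12.5,-26.3,0,0,0,1],
    [0,20.7,-31.9,0,0,0,1],
    [0,30,-35.2,0,0,0,1]
  ]
}}

```text
clock: 6.2
tool_pos: [0.5492, -0.1846, 0.2117]
eef_rot: [0.748, 0.663, 0.0, 0.0]
contact_force: [-2.8, 0.5, -4.9]
opening: 0.24
finger_force: 25.0
```

Emit:
{"op": "move_arm", "data": {
  "motion": [
    [0,9.9,-0.8,0,0,0,1],
    [0,19.6,1,0,0,0,1],
    [0,28.6,5.3,0,0,0,1],
    [0,36.1,11.7,0,0,0,1],
    [0,41.8,19.9,0,0,0,1]
  ]
}}

```text
clock: 6.82
tool_pos: [0.589, -0.1897, 0.1892]
eef_rot: [0.749, 0.663, -0.002, -0.002]
contact_force: [-9.1, 0.4, -0.7]
opening: 0.241
finger_force: 25.0
```

Emit:
{"op": "move_arm", "data": {
  "motion": [
    [0,3.3,9.4,0,0,0,1],
    [0,4.1,19.2,0,0,0,1],
    [0,2.3,29,0,0,0,1],
    [0,-2,37.9,0,0,0,1],
    [0,-8.4,45.5,0,0,0,1]
  ]
}}

```text
clock: 7.45
tool_pos: [0.5803, -0.1887, 0.1454]
eef_rot: [0.749, 0.663, -0.001, -0.002]
contact_force: [-12.6, 2.9, 18.7]
opening: 0.238
finger_force: 25.1
```

Emit:
{"op": "move_arm", "data": {
  "motion": [
    [0,-8.2,5.6,0,0,0,1],
    [0,-17.5,8.9,0,0,0,1],
    [0,-27.4,9.7,0,0,0,1],
    [0,-37.2,7.9,0,0,0,1],
    [0,-46.1,3.6,0,0,0,1]
  ]
}}

```text
clock: 8.07
tool_pos: [0.536, -0.183, 0.1407]
eef_rot: [0.748, 0.663, -0.0, -0.0]
contact_force: [1.7, -0.5, -4.7]
opening: 0.239
finger_force: 25.0
```

```bash
python3 st.py
```

```text
8.075 [ -19.2173 -235.3765  140.6986] [ 1.7178 -0.4786 -4.6619] 21.062245218044737 24.98735748231411
ang 213.972360953402 rad 36.53818975856415
top {'red': np.float64(-52.175), 'green': np.float64(-40.334999999999994)}
scene {'red': np.float64(-53.25), 'green': np.float64(-41.78)}
```

Emit:
{"op": "move_arm", "data": {
  "motion": [
    [0,-7.5,-6.4,0,0,0,1],
    [0,-13.2,-14.6,0,0,0,1],
    [0,-16.5,-24,0,0,0,1],
    [0,-17.3,-33.9,0,0,0,1],
    [0,-15.4,-43.6,0,0,0,1]
  ]
}}

```text
clock: 8.8
tool_pos: [0.5185, -0.1807, 0.1855]
eef_rot: [0.749, 0.663, -0.001, -0.002]
contact_force: [-7.0, 1.7, -2.6]
opening: 0.239
finger_force: 25.0
```

Emit:
{"op": "move_arm", "data": {
  "motion": [
    [0,4.3,-9,0,0,0,1],
    [0,10.7,-16.5,0,0,0,1],
    [0,18.9,-22.1,0,0,0,1],
    [0,28.2,-25.4,0,0,0,1],
    [0,38.1,-26.2,0,0,0,1]
  ]
}}

```text
clock: 9.43
tool_pos: [0.5596, -0.186, 0.2117]
eef_rot: [0.748, 0.663, 0.0, 0.0]
contact_force: [-4.0, 0.8, -5.5]
opening: 0.24
finger_force: 25.0
```

Emit:
{"op": "move_arm", "data": {
  "motion": [
    [0,9.8,1.8,0,0,0,1],
    [0,18.7,6.1,0,0,0,1],
    [0,26.3,12.5,0,0,0,1],
    [0,31.9,20.7,0,0,0,1],
    [0,35.2,30,0,0,0,1]
  ]
}}

```text
clock: 10.05
tool_pos: [0.5918, -0.1901, 0.1799]
eef_rot: [0.749, 0.663, -0.002, -0.003]
contact_force: [-10.0, 1.4, 1.0]
opening: 0.239
finger_force: 25.0
```

Emit:
{"op": "move_arm", "data": {
  "motion": [
    [0,0.8,9.9,0,0,0,1],
    [0,-1,19.6,0,0,0,1],
    [0,-5.3,28.6,0,0,0,1],
    [0,-11.7,36.1,0,0,0,1],
    [0,-19.9,41.8,0,0,0,1]
  ]
}}

```text
clock: 10.68
tool_pos: [0.5744, -0.1879, 0.1409]
eef_rot: [0.749, 0.663, 0.0, 0.0]
contact_force: [-7.4, 3.3, 20.5]
opening: 0.241
finger_force: 25.1
```

Emit:
{"op": "move_arm", "data": {
  "motion": [
    [0,-9.4,3.3,0,0,0,1],
    [0,-19.2,4.1,0,0,0,1],
    [0,-29,2.3,0,0,0,1],
    [0,-37.9,-2,0,0,0,1],
    [0,-45.5,-8.4,0,0,0,1]
  ]
}}

```text
clock: 11.3
tool_pos: [0.5274, -0.1818, 0.1474]
eef_rot: [0.748, 0.663, -0.001, -0.001]
contact_force: [-0.4, -0.1, -5.5]
opening: 0.238
finger_force: 25.0
```

Emit:
{"op": "move_arm", "data": {
  "motion": [
    [0,-5.6,-8.2,0,0,0,1],
    [0,-8.9,-17.5,0,0,0,1],
    [0,-9.7,-27.4,0,0,0,1],
    [0,-7.9,-37.2,0,0,0,1],
    [0,-3.6,-46.1,0,0,0,1]
  ]
}}

```text
clock: 11.92
tool_pos: [0.5227, -0.1812, 0.1945]
eef_rot: [0.749, 0.663, -0.001, -0.002]
contact_force: [-6.3, 2.1, -1.1]
opening: 0.241
finger_force: 25.0
```

```bash
python3 st.py
```

```text
11.925 [ -32.6711 -235.2549  194.5159] [-6.2616  2.1336 -1.1239] 21.210458436582982 24.994761496782303
ang 304.77133192320684 rad 41.23403779585718
top {'red': np.float64(-42.0475), 'green': np.float64(-40.375)}
scene {'red': np.float64(-43.3425), 'green': np.float64(-41.795)}
```

Emit:
{"op": "move_arm", "data": {
  "motion": [
    [0,6.4,-7.5,0,0,0,1],
    [0,14.6,-13.2,0,0,0,1],
    [0,24,-16.5,0,0,0,1],
    [0,33.9,-17.3,0,0,0,1],
    [0,43.6,-15.4,0,0,0,1]
  ]
}}

```text
clock: 12.65
tool_pos: [0.569, -0.1872, 0.2091]
eef_rot: [0.748, 0.663, -0.0, -0.0]
contact_force: [-6.0, -0.1, -3.5]
opening: 0.24
finger_force: 25.0
```

Emit:
{"op": "move_arm", "data": {
  "motion": [
    [0,0,0,0,0,0,1],
    [0,0,0,0,0,0,1]
  ]
}}

```text
clock: 12.9
tool_pos: [0.5698, -0.1873, 0.2088]
eef_rot: [0.748, 0.663, 0.0, 0.001]
contact_force: [-0.0, -1.6, -6.7]
opening: 0.235
finger_force: 25.0
```

```bash
python3 st.py
```

```text
12.9 [  14.8188 -235.6208  208.7854] [-0.0057 -1.5738 -6.714 ] 20.664599395804554 24.967734441161156
ang 19.820423281598682 rad 40.164743897330204
top {'red': np.float64(-40.435), 'green': np.float64(-40.375)}
scene {'red': np.float64(-41.3725), 'green': np.float64(-41.765)}
```

Both cameras show the pointer on the mark. Next I release and check from close by.

Emit:
{"op": "move_arm", "data": {
  "motion": [
    [0,0,0,0,0,0,0.6],
    [0,0,0,0,0,0,0],
    [0,0,0,0,0,0,0],
    [0,0,0,0,0,0,0],
    [0,0,0,0,0,0,0]
  ]
}}

```text
clock: 13.62
tool_pos: [0.569, -0.187, 0.2094]
eef_rot: [0.748, 0.663, 0.0, 0.0]
contact_force: [0.5, -0.5, -0.7]
opening: 0.782
finger_force: 0.0
```

Emit:
{"op": "move_arm", "data": {
  "motion": [
    [0,0,-50,0,0,0,0],
    [0,0,-100,0,0,0,0],
    [0,0,-141,0,0,0,0],
    [50,0,-141,0,0,0,0],
    [100,0,-141,0,0,0,0]
  ]
}}

```text
clock: 14.25
tool_pos: [0.5812, -0.0871, 0.351]
eef_rot: [0.749, 0.663, 0.001, 0.001]
contact_force: [-0.2, 0.9, -0.3]
opening: 1.002
finger_force: 0.0
```

Emit:
{"op": "move_arm", "data": {
  "motion": [
    [20,15,0,0,0,0,0],
    [40,30,0,0,0,0,0],
    [40,30,0,0,0,0,0]
  ]
}}

```text
clock: 14.62
tool_pos: [0.6161, -0.0496, 0.3497]
eef_rot: [0.747, 0.665, 0.0, -0.0]
contact_force: [-0.4, -0.3, -0.0]
opening: 0.998
finger_force: 0.0
```

```bash
python3 st.py
python3 - <<'E'
from h import *
np.set_printoptions(precision=4,suppress=True)
s=snap('wrist','w3.png');print(bar(s));c=cloud(s)
for n,s in(('wrist',s),('top',snap('top'))):
    c=cloud(s);h=cv2.cvtColor(s['frame'],cv2.COLOR_RGB2HSV).astype(int)
    o=(h[...,0]<18)&(h[...,1]>150)&(c[...,2]>.284)&(c[...,2]<.30)&(abs(c[...,0]-.53)<.03)&(abs(c[...,1]+.05)<.04)
    L=np.array([lat(p) for p in c[o]]);print(n,len(L),L.mean(0) if len(L) else'',L.min(0),L.max(0))
E
```

```text
14.625 [ 44.2641 -93.3114 349.6972] [-0.4065 -0.3276 -0.0012] 87.86014953259183 0.0
ang 13.549303405636545 rad 183.81290844060882
top {'red': np.float64(0.0), 'green': np.float64(0.0)}
scene {'red': np.float64(-41.4075), 'green': np.float64(-41.754999999999995)}
{'red': [(8, -40.83, 107), (12, -41.08, 72), (16, -41.09, 71), (20, -41.23, 79), (24, -40.9, 101), (28, 0.0, 0)], 'green': [(38, -40.77, 64), (40, -40.76, 64), (42, -40.78, 64), (44, -40.85, 65)]}
wrist 199 [ -39.5338 -103.4624  290.2684] [ -51.8768 -117.1981  284.3188] [-32.8954 -98.2888 294.3496]Traceback (most recent call last):
  File "<stdin>", line 7, in <module>
    return umr_minimum(a, axis, None, out, keepdims, initial, where)
ValueError: zero-size array to reduction operation minimum which has no identity
```

View pics/w3.png

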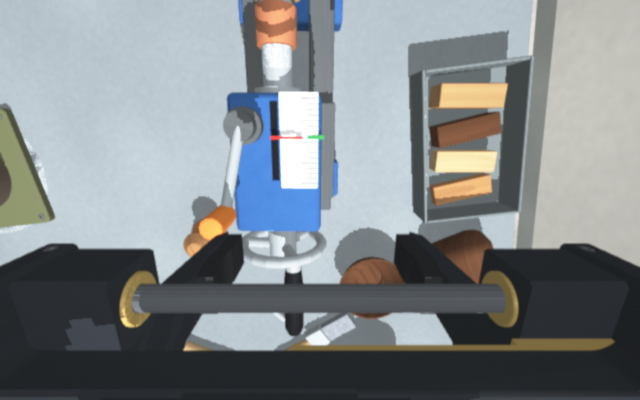

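The pointer reads -41.0 and the mark -40.8; the wrist view shows them in line at row 137 and the knob top near (215,222). Next is the lever. The knob centre is about (-42.7, -108) in lathe coordinates, so the lever angle is about 0.2 rad.

Emit:
{"op": "move_arm", "data": {
  "motion": [
    [-7,-44,0,0,0,0,0],
    [-15,-87,0,0,0,0,0],
    [-15,-87,0,0,0,0,0],
    [-15,-87,45,0,0,0,0],
    [-15,-87,85,0,0,0,0]
  ]
}}

```text
clock: 15.45
tool_pos: [0.5283, -0.0567, 0.2648]
eef_rot: [0.749, 0.663, 0.001, 0.001]
contact_force: [0.4, 0.0, -0.1]
opening: 0.997
finger_force: 0.0
```

Emit:
{"op": "move_arm", "data": {
  "motion": [
    [0,0,0,0,0,0,0.5],
    [0,0,0,0,0,0,1],
    [0,0,0,0,0,0,1],
    [0,0,0,0,0,0,1],
    [0,0,0,0,0,0,1]
  ],
  "newtons": 12
}}

```text
clock: 16.08
tool_pos: [0.5276, -0.0561, 0.2658]
eef_rot: [0.748, 0.663, 0.0, 0.0]
contact_force: [-0.0, 0.6, 0.7]
opening: 0.454
finger_force: 0.0
```

Emit:
{"op": "move_arm", "data": {
  "motion": [
    [0,0,0,0,0,0,1],
    [0,0,0,0,0,0,1],
    [0,0,0,0,0,0,1],
    [0,0,0,0,0,0,1]
  ]
}}

```text
clock: 16.58
tool_pos: [0.5274, -0.0561, 0.2653]
eef_rot: [0.748, 0.663, 0.0, 0.0]
contact_force: [-0.2, 0.3, 0.4]
opening: 0.217
finger_force: 12.0
```

Run:
```python
from h import *
np.set_printoptions(precision=4,suppress=True)
st=r.get_state();L=lat(st['tool_pos']);M=R.from_quat(st['eef_rot']).as_matrix();print(st['clock'],L,st['contact_force'],st['opening']*88,st['finger_force'],st['q'])
a0=np.arctan2(-(L[0]+27),-(L[1]+30));print('ang',a0,np.hypot(L[0]+27,L[1]+30))
# rows: 5 per call, 7 deg steps, tool turns along (+z)
K=lambda a:np.array([-80*np.sin(a),-80*np.cos(a)])  # lathe x,y ; tool x=lathe y, tool y=lathe x (at turn 0)
t=np.radians(7)
for k in range(0,3):
    b=a0+5*k*t;rot=5*k*t
    for j in range(1,6):
        d=K(b+j*t)-K(b);w=d[0]*LX+d[1]*LY
        tx=M[:,0]*np.cos(rot)+M[:,1]*np.sin(rot);ty=np.cross(M[:,2],tx)
        print(k,j,round(np.degrees(b+j*t),1),(w@tx).round(1),(w@ty).round(1),7*j)
```

```text
16.575 [ -43.011  -110.4201  265.2688] [-0.1798  0.3131  0.3826] 19.071947848802715 11.999950488097966 [-0.1178  0.537   0.2186  1.8313 -0.1569  0.7899  0.0612]
ang 0.196522753344183 81.99843174354623
0 1 18.3 2.5 -9.4 7
0 2 25.3 6.1 -18.5 14
0 3 32.3 10.8 -27.1 21
0 4 39.3 16.5 -35.0 28
0 5 46.3 23.1 -42.2 35
1 1 53.3 2.5 -9.4 7
1 2 60.3 6.1 -18.5 14
1 3 67.3 10.8 -27.1 21
1 4 74.3 16.5 -35.0 28
1 5 81.3 23.1 -42.2 35
2 1 88.3 2.5 -9.4 7
2 2 95.3 6.1 -18.5 14
2 3 102.3 10.8 -27.1 21
2 4 109.3 16.5 -35.0 28
2 5 116.3 23.1 -42.2 35
```

Emit:
{"op": "move_arm", "data": {
  "motion": [
    [2.5,-9.4,0,0,0,7,1],
    [6.1,-18.5,0,0,0,14,1],
    [10.8,-27.1,0,0,0,21,1],
    [16.5,-35,0,0,0,28,1],
    [23.1,-42.2,0,0,0,35,1]
  ]
}}

```text
clock: 17.2
tool_pos: [0.4883, -0.0278, 0.2653]
eef_rot: [0.914, 0.406, 0.0, 0.0]
contact_force: [1.3, 0.8, -0.6]
opening: 0.221
finger_force: 12.0
```

Emit:
{"op": "move_arm", "data": {
  "motion": [
    [2.5,-9.4,0,0,0,7,1],
    [6.1,-18.5,0,0,0,14,1],
    [10.8,-27.1,0,0,0,21,1],
    [16.5,-35,0,0,0,28,1],
    [23.1,-42.2,0,0,0,35,1]
  ]
}}

```text
clock: 17.82
tool_pos: [0.4718, 0.0175, 0.2653]
eef_rot: [0.994, 0.112, -0.0, -0.0]
contact_force: [-0.3, -0.8, -0.2]
opening: 0.225
finger_force: 12.0
```

Emit:
{"op": "move_arm", "data": {
  "motion": [
    [0.5,-3,0,0,0,0,1],
    [1,-5,0,0,0,0,1],
    [1,-5,0,0,0,0,1]
  ]
}}

```text
clock: 18.2
tool_pos: [0.4719, 0.0182, 0.2653]
eef_rot: [0.994, 0.113, 0.0, 0.003]
contact_force: [-0.1, -10.5, -2.5]
opening: 0.223
finger_force: 12.0
```

Run:
```python
from h import *
st=r.get_state();L=lat(st['tool_pos']);print(st['clock'],L,st['contact_force'],st['opening']*88,st['finger_force'])
print('ang',np.arctan2(-(L[0]+27),-(L[1]+30)),np.hypot(L[0]+27,L[1]+30))
```

```text
18.2 [-107.02207369  -43.36060907  265.28704657] [ -0.06634992 -10.51147528  -2.46240139] 19.60242877627232 12.015878681559116
ang 1.4053607543057702 81.12976119625283
```

The lever is against its stop: 10.5 N reaction at 1.40 rad. Next I relax, let go and rise.

Emit:
{"op": "move_arm", "data": {
  "motion": [
    [-0.5,4,0,0,0,0,1],
    [-0.5,4,0,0,0,0,0.6],
    [-0.5,4,0,0,0,0,0],
    [-0.5,4,0,0,0,0,0],
    [-0.5,4,0,0,0,0,0]
  ]
}}

```text
clock: 18.82
tool_pos: [0.4726, 0.0186, 0.2652]
eef_rot: [0.993, 0.114, 0.0, -0.0]
contact_force: [-0.2, 0.6, -1.0]
opening: 0.651
finger_force: 0.0
```

Emit:
{"op": "move_arm", "data": {
  "motion": [
    [0,0,0,0,0,0,0],
    [0,0,-50,0,0,0,0],
    [0,0,-100,0,0,0,0],
    [0,0,-140,0,0,0,0],
    [-60,0,-140,0,0,0,0]
  ]
}}

```text
clock: 19.45
tool_pos: [0.4188, 0.0053, 0.4081]
eef_rot: [0.993, 0.115, 0.005, 0.001]
contact_force: [-0.6, 0.4, -0.1]
opening: 0.998
finger_force: 0.0
```

Emit:
{"op": "move_arm", "data": {
  "motion": [
    [-20,0,0,0,0,0,0],
    [-20,0,0,0,0,0,0],
    [-20,0,0,0,0,0,0]
  ]
}}

```text
clock: 19.82
tool_pos: [0.3957, 0.0008, 0.4054]
eef_rot: [0.993, 0.114, 0.001, 0.0]
contact_force: [0.1, 0.1, 0.1]
opening: 0.998
finger_force: 0.0
```

```bash
python3 st.py
python3 - <<'E'
from h import *
s=snap('wrist','w4.png');c=cloud(s);h=cv2.cvtColor(s['frame'],cv2.COLOR_RGB2HSV).astype(int)
o=(h[...,0]<18)&(h[...,1]>150)&(c[...,2]>.27)&(c[...,2]<.30)
L=np.array([lat(p) for p in c[o]]).reshape(-1,3);print(len(L),L.min(0),L.max(0),bar(s))
E
```

```text
19.825 [-180.614   -69.828   405.4006] [0.1254 0.0807 0.1122] 87.78742934429768 0.0
ang 322.20087155408316 rad 296.64793008324733
top {'red': np.float64(-40.254999999999995), 'green': np.float64(-40.475)}
scene {'red': np.float64(-41.4375), 'green': np.float64(-41.76)}
127 [-114.39464693  -51.38694683  291.20119903] [-97.23007656 -34.43662631 295.36030631] {'red': [(8, 0.0, 0), (12, 0.0, 0), (16, 0.0, 0), (20, 0.0, 0), (24, 0.0, 0), (28, 0.0, 0)], 'green': [(38, 0.0, 0), (40, 0.0, 0), (42, 0.0, 0), (44, 0.0, 0)]}
```

View pics/w4.png

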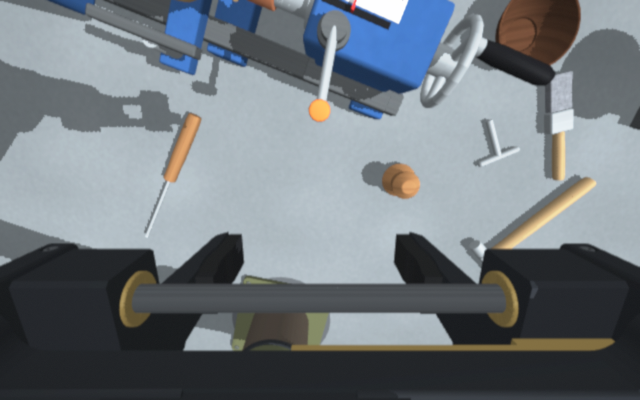

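The knob at (319,110) measures (-105.8, -42.9) in lathe coordinates, which matches the stop at (-105.8, -43.6). The pointer is on the mark and the bystanders are in place.

```bash
python3 -c "
from plant import finish_job
print(finish_job())"
```

```text
the job is handed in; nothing more can be done
None
```

The job is handed in at about 20 s on the robot's clock: the pointer is within about 0.3 mm of the green mark, the locking lever is at its stop, the arm is clear, and the other things on the bench were not touched.

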